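Fit the matching lever hub on the keyed test shaft and set the magnifier

ROBOT

A 7-joint arm with a two-finger parallel gripper is mounted at the origin on the work surface. World frame = base frame: x ahead of the robot, y to its left, z up, the work surface at z = 0. Lengths are in m, angles in rad, forces in N, time in s.
With the tool pointing down it reaches from about 0.425 to 0.925 m from the base axis. Payload 6.8 kg.
Tool frame: the origin (TCP) lies at the very end of the fingers, on their centre line; the grasp point (between the pads) lies 19 mm behind it; z points along the fingers, y is the line along which they close (so a half turn about z gives the same grasp; the last joint's range is limited). The gripper opens to 85 mm and grips with 20 to 120 N. Pads are 22 mm wide; open, the fingers measure 114 mm over their backs; the gripper's body (76 mm by 85 mm) begins 54 mm behind the grasp point. The pads swing forward as they close: fully open they stand 13 mm farther back than shut.
Start: joints at [1.141, 0.477, 0.022, 1.555, -0.011, 1.109, -0.083], TCP at [0.213, -0.64, 0.231] pointing down, gripper open.
Joint ranges: [-2.96, 2.96], [-0.34, 2.1], [-1.41, 1.46], [0.24, 2.44], [-1.37, 4.51], [0.17, 1.92], [-2.96, 2.96]. Speed limits (rad/s): [2.39, 2.39, 3.14, 3.14, 3.14, 3.14, 3.14].

INTERFACE

Orientations are given as a rotation vector (axis times angle).
In Python, from bench import get_obs, viewer, r gives the robot as it stands. The module is installed in compiled form; this text tells all that it offers.
- The arm moves only by the tool play_rows, never from a script. Its argument "commands" is a list that holds one entry, the list of rows, each a list of 5 numbers: the gripper's target within -1 to 1 (shut at 1, half-way at 0, fully open at -1), then the shift along the tool's x, y, z scaled (see below), then the turn about the tool's z scaled (see below). A call has 1 to 12 rows; each row is the pose to reach, as a shift and turn from the pose commanded when the call began, along the tool's axes at that moment; what a row does not reach only later rows make up. The controller multiplies each number of a shift by 0.2 m and each number of a turn by pi/2 rad. A row lasts 1/12 s, in which the tool goes at most 41.7 mm and 7.16 degrees, less where a joint would pass 70% of its speed; a pose out of reach is approached as far as the arm can. A call with a number of a shift or a turn outside -1 to 1 is refused whole. A call with a gripper value outside its range is refused whole. The fingers move at their own pace and stop on an object; "grip_force" is the grip in N (left out, the last holds). Time passes only in rows, so rows that repeat a pose let the fingers close. It gives the time, the measured TCP pose, the force, the opening and the grip force at its end, in the units of the state.
- get_obs(): the state, without advancing time (a new reading comes with each control period).
- viewer.grab_frame(name): name is "scene" or "top" or "wrist"; returns a dict with "pixels" (480x640x3 uint8, red, green, blue), "fovy" (degrees; the focal length in pixels is half the picture's height over the tangent of half this angle, whatever the lens; pixels are square), "cx", "cy" (the principal point, pixels), "world_to_cam" (4x4, takes a point from world to camera coordinates); the wrist camera has in their place "hand_eye" (4x4, takes a point from camera to tool coordinates, whose origin is the TCP and whose axes are the flange's). Camera axes: x right, y up, looking along -z (the intrinsics and any distortion apply to the point x, -y, -z); pixel columns grow to the right and rows downward; lengths in m; the calibration is good to about 2 mm. The wrist camera is an equidistant fisheye: a pixel r from the principal point sees the ray r / f radians off the axis. A picture is of the moment at which its call begins: read the wrist's pose just before it. There is no depth.
- r.hand_in(): hands the job in; it is judged then, once.
Trained networks look in a picture, given as the dict that the camera call returned (one of the last four; its "shot" number tells which), for a name from the list of things; names that differ only in an ending like _2 or _b are one class to them, and where a whole thing is asked for, a point or a joint stands for the part that bears it (a point fixed in the world has none). Each returns a list of dicts, best first, with "score" (0 to 1); they miss things now and then, are a little off and sometimes report something else, mostly with a low value. They report only what shows in the picture. A call takes as long as a camera call. They do not tell look-alikes from the thing itself.
- viewer.trace(picture, thing): "pixels" (480x640 bool, what is visible of it) and "rect" ([left, top, right, bottom] in pixels, round what is visible of it).
The state is a dict: "clock": time; "joints": joint angles; "qvel": joint speeds; "tau": joint torques, N m; "tcp_pos": TCP position; "orientation": TCP orientation; "contact_force": force on the tool from outside, world axes, zero at the start; "moment": the same for the moment, N m; "grip_width": finger opening in m; "gripper_force": force on a finger pad.
Only numpy, scipy, OpenCV 4.12 (cv2) and the standard library are available. Lean on these libraries where they do the work, as an engineer would, in place of code of your own. Each camera call takes 0.05 s, during which the arm holds its last target. There are 200 camera calls.

TASK

Of the three lever hubs on the bench, pick the one whose keyway lines up with the key on the inclined test shaft when its lever lies between the two red pins, and slide it down the shaft, lever side first, until it is fully home on the sloping face. Let go of it, then swing the magnifier in until the lens is centred over the tip of the shaft, and leave it there. Do not disturb the other two hubs, the clamp, the hammer, the grooved block or the jar.

Things in the scene. Friction and masses are not known exactly. Their poses are not given: they have to be found in the camera images.
- hub_left: lever hub: aluminium octagonal boss 52 mm across flats (one flat faces x), 50 tall, through bore 28; blue lever, 16 wide, 12 thick, at the bottom, ends 94 from the axis. Origin: bore axis at the underside; z up, x along the lever. Keyway (wall painted yellow): 11.6 wide, full height, to 20.5 from the axis, on +y: a quarter turn left of the lever seen from above. 0.2 to 0.35 kg, lies lever side down
- hub_front: lever hub: aluminium octagonal boss 52 mm across flats (one flat faces x), 50 tall, through bore 28; blue lever, 16 wide, 12 thick, at the bottom, ends 94 from the axis. Origin: bore axis at the underside; z up, x along the lever. Keyway (wall painted yellow): 11.6 wide, full height, to 20.5 from the axis, on +x: above the lever. 0.26 kg, lies lever side down
- hub_back: lever hub: aluminium octagonal boss 52 mm across flats (one flat faces x), 50 tall, through bore 28; blue lever, 16 wide, 12 thick, at the bottom, ends 94 from the axis. Origin: bore axis at the underside; z up, x along the lever. Keyway (wall painted yellow): 11.6 wide, full height, to 20.5 from the axis, on -x: opposite the lever. 0.26 kg, lies lever side down
- test_shaft: fixed dark shaft, 23 mm thick, 63 long (last 7 tapered to 14), square to a white sloping face. Origin: shaft's foot on the face, 60 above the bench. z along the shaft, leaning 30 deg from vertical roughly towards the robot; x up the slope; y left, looking up the slope. The face spans x -50 to 105, y -55 to 55. A fully home hub has its origin and axes on these.
- key (a point): top of the yellow key, on the shaft's +y side: 7 mm wide, reaching 18 mm from the shaft's axis, running from the face to 52 mm up. This point: at its outer edge
- pins (a point): point on the sloping face midway between two red pins (8 mm thick, 26 tall, pointed tops), 75 mm up the slope from the shaft's foot; the pins stand 17 mm to each side of it, so the lever goes between them with 5 mm to spare on each side
- shaft_tip (a point): the centre of the shaft's top end, 63 mm up the shaft's axis
- magnifier (a joint): angle of the magnifier arm about its upright post, rad: 0 when the lens is over the shaft's tip, growing anticlockwise seen from above; range -0.6 to 1.6. It starts swung out, at 1.0 to 1.25. Friction holds it wherever it is left (about 1 N at the grip moves it).
- lens_centre (a point): centre of the magnifier lens: a clear disc in a black ring 96 mm across, which moves level, its centre 190 mm above the bench, 161.5 mm from the post's axis
- lens_hinge (a point): point on the axis of the magnifier's post (18 mm thick, up to 202 mm above the bench), at the height of the lens; it stands 130 mm behind the shaft's foot (along the stand's level x)
- lens_grip (a point): the orange grip: an upright round pin 14 mm thick at the far end of the magnifier, beyond the lens, 223.5 mm from the post's axis. It stands from 194 to 242 mm above the bench; this point lies on its axis at 222 mm. It can be pinched from above.
- clamp: black C-clamp lying flat, about 110 x 140 mm, 24 mm tall, origin under its middle
- hammer: small hammer lying down, 240 mm long, origin beneath it
- swage: grooved dark steel block, 70 x 90 x 34 mm, origin under its centre
- jar: closed jar, 60 mm across, 75 mm tall, origin under its centre
Mind the look-alikes: they are no part of the job. Leave any orange look-alike of the hub_left alone.

How it is judged:
On the way, in this order (a step that is already met when the one before it is completed fails the run):
1. the matching hub is fully home on the test shaft and let go, while the magnifier is still swung out (z of hub_left in the frame of test_shaft between -0.005 and 0.005 m and angle between the z axis of hub_left and the z axis of test_shaft, either way round below 0.07 rad and angle between the x axis of hub_left and the x axis of test_shaft, either way round below 0.15 rad and x of hub_left in the frame of test_shaft between -0.005 and 0.005 m and y of hub_left in the frame of test_shaft between -0.005 and 0.005 m and contact force between the fingers and hub_left below 0.1 N and horizontal distance between lens_centre and shaft_tip above 0.05 m), for 0.2 s.
2. the lens is centred over the shaft's tip (horizontal distance between lens_centre and shaft_tip below 0.02 m), for 0.2 s.
At the end, for the whole second after the job is handed in: The hub with its keyway left of the lever is home on the test shaft (origin within 5 mm of the shaft's foot along each shaft axis, axes parallel within 0.07 rad, lever up the slope within 0.15 rad), at rest; the lens centre is within 20 mm horizontally of the shaft's tip, at rest (z of hub_left in the frame of test_shaft between -0.005 and 0.005 m and angle between the z axis of hub_left and the z axis of test_shaft, either way round below 0.07 rad and angle between the x axis of hub_left and the x axis of test_shaft, either way round below 0.15 rad and x of hub_left in the frame of test_shaft between -0.005 and 0.005 m and y of hub_left in the frame of test_shaft between -0.005 and 0.005 m and horizontal distance between lens_centre and shaft_tip below 0.02 m and linear speed of hub_left below 0.02 m/s and velocity of joint magnifier between -0.03 and 0.03 rad/s); the robot touches nothing.
It fails at once if one of the other hubs is moved by more than 30 mm (distance of any of hub_front, hub_back from where it was at the start of the episode above 0.03 m).
It fails at once if the clamp, hammer, grooved block or jar is moved by more than 30 mm (distance of any of clamp, hammer, swage, jar from where it was at the start of the episode above 0.03 m).
It also fails if it takes over 69 s, if anything falls off the work surface, if the arm or the gripper's body presses on something with over 40 N, if the wrist force passes 120 N, or if a joint passes its speed limit or range.

## Working session

There is one attempt and no reset: what is moved stays moved. The work goes in short steps, Python scripts to look and compute and a tool call to move; the robot and the scene stay as the last step left them, time stands still between calls to the robot, and variables do not carry over. Pictures are saved under pics/ and viewed, at most 13 in all, crops included, and the job is handed in when it is done.

Besides the shell and the picture viewer there is one more tool, called as name(argument=value, ...) on one line, values as JSON. play_rows: Moves the arm, as the interface text tells. Shifts and turns lie within -1 to 1; 1 stands for 0.2 m of shift or pi/2 rad of turn. Its arguments: {"type":"object","properties":{"commands":{"type":"array","items":{"type":"array","items":{"type":"array","items":{"type":"number","minimum":-1,"maximum":1}}}},"grip_force":{"type":"number"}},"required":["commands"]}

```bash
mkdir -p pics; cat > h.py <<'E'
import numpy as np, cv2
from scipy.spatial.transform import Rotation as R
from bench import get_obs, viewer, r
def foc(p): return 240/np.tan(np.radians(p["fovy"])/2)
def proj(p,X):
    W=np.array(p["world_to_cam"]);X=np.atleast_2d(X);c=X@W[:3,:3].T+W[:3,3];f=foc(p)
    return np.c_[p["cx"]+f*c[:,0]/-c[:,2],p["cy"]-f*c[:,1]/-c[:,2]]
def ray(p,u,v):
    W=np.array(p["world_to_cam"]);f=foc(p);d=np.array([(u-p["cx"])/f,-(v-p["cy"])/f,-1]);Rm=W[:3,:3]
    return -Rm.T@W[:3,3],Rm.T@d
def atz(p,u,v,z):
    o,d=ray(p,u,v);return o+d*(z-o[2])/d[2]
def save(n,im): cv2.imwrite("pics/"+n+".png",cv2.cvtColor(im,cv2.COLOR_RGB2BGR))
E
python3 - <<'E'
from h import *
o=get_obs();print(o["tcp_pos"],o["orientation"],o["clock"])
for n in("scene","top"):
    p=viewer.grab_frame(n);save(n,p["pixels"]);print(n,p["fovy"],p["cx"],p["cy"],np.round(np.linalg.inv(p["world_to_cam"]),3).tolist())
    np.save(n+".npy",p,allow_pickle=True)
    for t in("hub_left","test_shaft","magnifier","lens_grip","key","clamp","hammer","swage","jar"):
        try: print(t,[(np.round(d["rect"]).tolist(),round(d["score"],2)) for d in viewer.trace(p,t)])
        except Exception as e: print(t,e)
E
```

```text
[ 0.21329058 -0.63980343  0.230331  ] [-3.09929522e+00 -5.02997356e-01  6.30576693e-04] 0.0
scene 42.4577172605522 319.4236664783024 239.8839895805809 [[0.321, -0.745, 0.585, 1.312], [0.947, 0.241, -0.213, -0.364], [0.018, 0.623, 0.782, 1.243], [0.0, 0.0, 0.0, 1.0]]
hub_left [([337.0, 245.0, 362.0, 294.0], 0.97), ([299.0, 204.0, 319.0, 250.0], 0.81)]
test_shaft [([434.0, 219.0, 486.0, 272.0], 0.57)]
magnifier [([388.0, 238.0, 500.0, 280.0], 0.81)]
lens_grip [([389.0, 239.0, 501.0, 281.0], 0.71)]
key [([434.0, 223.0, 483.0, 269.0], 0.79)]
clamp [([310.0, 323.0, 380.0, 372.0], 0.59)]
hammer [([174.0, 347.0, 291.0, 399.0], 0.66), ([310.0, 321.0, 381.0, 369.0], 0.45), ([434.0, 222.0, 486.0, 267.0], 0.3)]
swage [([362.0, 192.0, 406.0, 222.0], 0.85)]
jar [([140.0, 313.0, 172.0, 347.0], 0.93), ([197.0, 281.0, 236.0, 336.0], 0.17)]
top 53.63471124760258 328.33783387091756 232.73444979262572 [[-0.029, 0.994, -0.106, 0.411], [-1.0, -0.03, -0.004, -0.088], [-0.007, 0.106, 0.994, 1.227], [0.0, 0.0, 0.0, 1.0]]
hub_left [([302.0, 286.0, 332.0, 332.0], 0.79), ([280.0, 224.0, 300.0, 272.0], 0.78)]
test_shaft [([163.0, 193.0, 225.0, 259.0], 0.94)]
magnifier [([161.0, 158.0, 272.0, 203.0], 0.84)]
lens_grip [([156.0, 160.0, 273.0, 203.0], 0.58), ([412.0, 217.0, 439.0, 262.0], 0.45)]
key [([160.0, 192.0, 226.0, 258.0], 0.78)]
clamp [([301.0, 150.0, 355.0, 201.0], 0.66)]
hammer [([381.0, 151.0, 470.0, 185.0], 0.76)]
swage [([217.0, 297.0, 256.0, 331.0], 0.86)]
jar [([468.0, 213.0, 499.0, 240.0], 0.62)]
```

```bash
python3 - <<'E'
from h import *
for n,(a,b,c,d) in {"top":(150,140,480,340),"scene":(130,170,510,410)}.items():
    im=cv2.imread(f"pics/{n}.png")[b:d,a:c]
    cv2.imwrite(f"pics/{n}c.png",cv2.resize(im,None,fx=800/im.shape[1],fy=800/im.shape[1],interpolation=cv2.INTER_CUBIC))
E
```

```text
(no output)
```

View pics/topc.png

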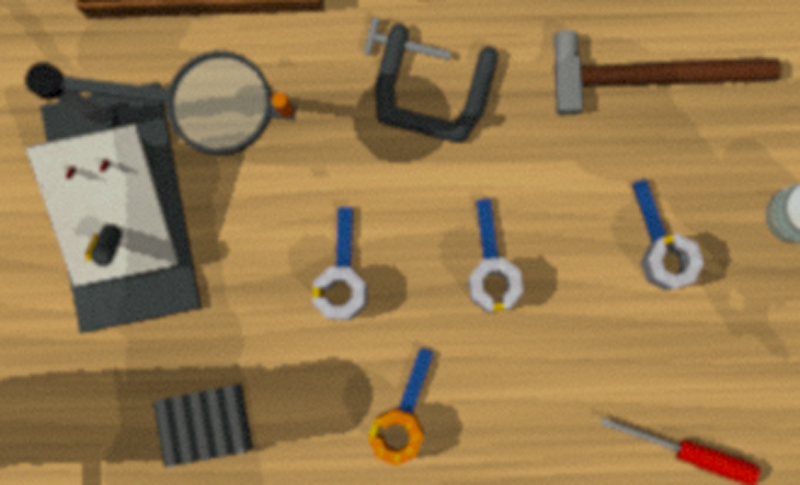

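View pics/scenec.png

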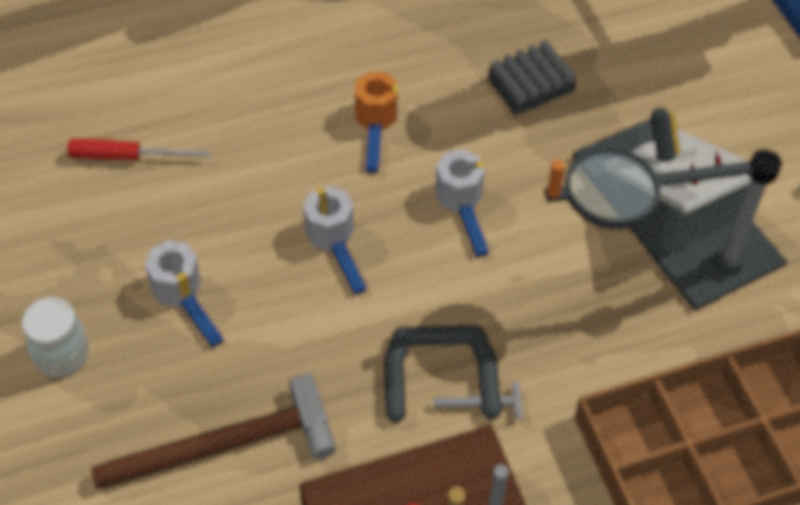

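The candidates are, in top-view full-frame pixels:
- Silver hub at (290,260): keyway to the left of the lever. This one fits hub_left.
- Silver hub at (355,257): keyway opposite the lever.
- Silver hub at (428,247): keyway above the lever.
- Orange hub at (313,320): a look-alike, so I leave it alone.

The stand is at about (190,235), and its lens is swung out to the right. Next I work out rough positions and go in for close wrist views.

```bash
python3 - <<'E'
from h import *
T=np.load("top.npy",allow_pickle=True).item();S=np.load("scene.npy",allow_pickle=True).item()
def tri(a,b):
    (o1,d1),(o2,d2)=ray(T,*a),ray(S,*b)
    s=np.linalg.lstsq(np.c_[d1,-d2],o2-o1,rcond=None)[0];x,y=o1+s[0]*d1,o2+s[1]*d2
    return np.round((x+y)/2,4),round(np.linalg.norm(x-y),4)
t=lambda u,v:(150+u*330/800,140+v*330/800)
s=lambda u,v:(130+u*380/800,170+v*380/800)
for n,a,b in [("hubtop",(340,292),(460,170)),("levertip",(345,209),(482,250)),("shafttip",(112,231),(660,118)),("grip",(281,104),(557,180)),("lens",(220,103),(612,187)),("posttop",(45,80),(764,165)),
 ("faceTL",(28,147),(745,165)),("faceR",(177,262),(610,160))]:
    print(n,tri(t(*a),s(*b)))
o=get_obs();M=R.from_rotvec(o["orientation"]).as_matrix();print(M.round(3))
E
```

```text
hubtop (array([0.4719, 0.0155, 0.0483]), np.float64(0.0053))
levertip (array([0.5617, 0.0113, 0.0116]), np.float64(0.0048))
shafttip (array([0.5324, 0.2257, 0.1336]), np.float64(0.0061))
grip (array([0.6324, 0.0494, 0.2173]), np.float64(0.0036))
lens (array([0.6408, 0.1091, 0.1916]), np.float64(0.0042))
posttop (array([0.6661, 0.2681, 0.1957]), np.float64(0.0033))
faceTL (array([0.6152, 0.3009, 0.1234]), np.float64(0.0127))
faceR (array([0.509 , 0.1866, 0.0438]), np.float64(0.0115))
[[ 0.949  0.316  0.   ]
 [ 0.316 -0.949  0.   ]
 [ 0.    -0.    -1.   ]]
```

play_rows(commands=[[[-1,1,-1,0,0],[-1,1,-1,0,0],[-1,1,-1,0,0],[-1,1,-1,0,0],[-1,1,-1,0,0],[-1,1,-1,0,0],[-1,1,-1,0,0]]], grip_force=25)

```text
clock: 1.58
tcp_pos: [0.3413, -0.3843, 0.2316]
orientation: [-3.1, -0.507, -0.001]
contact_force: [0.2, 0.6, -0.1]
grip_width: 0.0854
gripper_force: 0.0
```

play_rows(commands=[[[-1,0.26,-0.71,0,0.24],[-1,0.26,-0.71,0,0.24],[-1,0.26,-0.71,0,0.24],[-1,0.26,-0.71,0,0.24],[-1,0.26,-0.71,0,0.24]]])

```text
clock: 2.0
tcp_pos: [0.3446, -0.2303, 0.2314]
orientation: [-3.139, 0.077, 0.001]
contact_force: [-0.5, -0.2, -0.8]
grip_width: 0.0853
gripper_force: 0.0
```

play_rows(commands=[[[-1,0.6,-0.4,0,0],[-1,0.6,-0.4,0,0],[-1,0.6,-0.4,0,0],[-1,0.6,-1,0,0],[-1,0.6,-1,0,0],[-1,0.6,-1,0,0],[-1,0.6,-1,0,0],[-1,0.6,-1,0,0],[-1,0.6,-1,0,0]]])

```text
clock: 2.75
tcp_pos: [0.4754, -0.0438, 0.2313]
orientation: [3.14, -0.085, 0.0]
contact_force: [0.2, -0.5, 0.9]
grip_width: 0.0853
gripper_force: 0.0
```

```bash
cat >> h.py <<'E'
def wgrab(n):
    o=get_obs();p=viewer.grab_frame("wrist");save(n,p["pixels"]);p["T"]=np.eye(4);p["T"][:3,:3]=R.from_rotvec(o["orientation"]).as_matrix();p["T"][:3,3]=o["tcp_pos"]
    np.save(n+".npy",p,allow_pickle=True);return p
def load(n): return np.load(n+".npy",allow_pickle=True).item()
def wray(p,u,v):
    f=foc(p);d=np.array([u-p["cx"],v-p["cy"]]);rr=np.hypot(*d)+1e-9;th=rr/f
    c=np.array([np.sin(th)*d[0]/rr,-np.sin(th)*d[1]/rr,-np.cos(th)]);A=p["T"]@np.array(p["hand_eye"]);return A[:3,3],A[:3,:3]@c
def wproj(p,X):
    A=np.linalg.inv(p["T"]@np.array(p["hand_eye"]));c=np.atleast_2d(X)@A[:3,:3].T+A[:3,3]
    q=np.hypot(c[:,0],c[:,1]);th=np.arctan2(q,-c[:,2]);f=foc(p)
    return np.c_[p["cx"]+f*th*c[:,0]/q,p["cy"]-f*th*c[:,1]/q]
def watz(p,u,v,z):
    o,d=wray(p,u,v);return o+d*(z-o[2])/d[2]
E
python3 - <<'E'
from h import *
p=wgrab("w1");print(p["fovy"],p["cx"],p["cy"],np.round(p["hand_eye"],3).tolist(),p["T"][:3,3])
print(wproj(p,[[.472,.0155,.05],[.562,.011,.012],[.53,.226,.115],[.64,.109,.19]]).round())
E
```

```text
65.70646984690485 326.0816581881317 240.25925380278045 [[-0.001, 0.955, 0.297, 0.077], [1.0, 0.001, 0.0, -0.0], [0.0, 0.297, -0.955, -0.143], [0.0, 0.0, 0.0, 1.0]] [ 0.47535244 -0.04379574  0.23132006]
[[262. 222.]
 [265. 123.]
 [ 26. 195.]
 [ 56.  22.]]
```

View pics/w1.png

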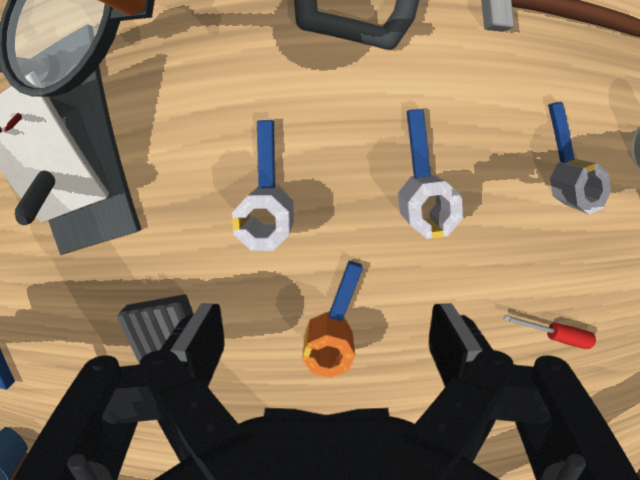

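play_rows(commands=[[[-1,-0.2,-0.85,-0.1,0],[-1,-0.2,-0.85,-0.1,0],[-1,-0.2,-0.85,-0.1,0],[-1,-0.2,-0.85,-0.1,0],[-1,-0.2,-0.85,-0.1,0],[-1,-0.2,-0.85,-0.1,0],[-1,-0.2,-0.85,-0.1,0]]])

```text
clock: 3.38
tcp_pos: [0.4451, 0.127, 0.2512]
orientation: [3.139, -0.089, 0.0]
contact_force: [1.1, -0.2, -0.1]
grip_width: 0.0856
gripper_force: 0.0
```

```bash
python3 - <<'E'
from h import *
p=wgrab("w2");print(p["T"][:3,3])
E
```

```text
[0.44514624 0.12702545 0.25121726]
```

play_rows(commands=[[[-1,0,-0.5,0,0],[-1,0,-0.5,0,0],[-1,0,-0.5,0,0],[-1,0,-0.5,0,0],[-1,0,-0.5,0,0]]])

```text
clock: 3.85
tcp_pos: [0.4509, 0.227, 0.2507]
orientation: [3.139, -0.089, -0.002]
contact_force: [0.6, -1.2, -0.9]
grip_width: 0.0856
gripper_force: 0.0
```

```bash
python3 - <<'E'
from h import *
p=wgrab("w3");print(p["T"][:3,3])
a=cv2.imread("pics/w2.png");b=cv2.imread("pics/w3.png")
cv2.imwrite("pics/w23.png",np.vstack([a[:300],b[:300]]))
E
```

```text
[0.4509147  0.22697742 0.25065595]
```

View pics/w23.png

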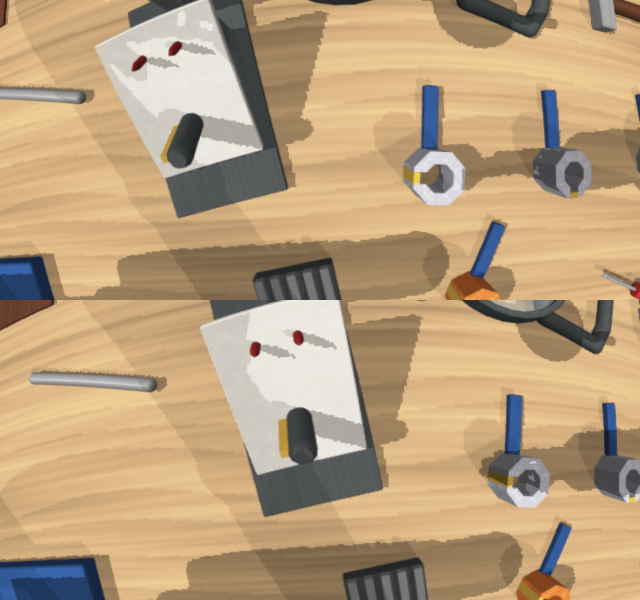

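```bash
cat >> h.py <<'E'
def sf(q):
    x,y,a,z=q;Rm=R.from_euler('z',a).as_matrix()@R.from_euler('y',-np.pi/6).as_matrix();return Rm,np.array([x,y,z])
def S2W(q,P): Rm,t=sf(q);return np.atleast_2d(P)@Rm.T+t
E
cat > fit.py <<'E'
from h import *
from scipy.optimize import least_squares
P2,P3=load("w2"),load("w3")
red=lambda p:[c for c in cv2.connectedComponentsWithStats(((p["pixels"][:,:,0]>90)&(p["pixels"][:,:,1]<50)&(p["pixels"][:,:,2]<60)).astype(np.uint8))[3]]
C=[(105,55,0),(-50,55,0),(-50,-55,0)];tip=[(0,0,63)];pin=[(75,17,13),(75,-17,13)]
pts=np.array(C+pin+tip)/1000
m2=[(96,46),(166,178),(263,150),(138.5,64),(175.5,48),(180,157)]
m3=[(201,27),(257,175),(366,150),(255,49),(298,38),(304,157)]
w=np.array([1,1,1,1,1,.7])[:,None]
f=lambda q:np.r_[((wproj(P2,S2W(q,pts))-m2)*w).ravel(),((wproj(P3,S2W(q,pts))-m3)*w).ravel()]
s=least_squares(f,[.56,.235,.3,.06],x_scale=.01,loss="soft_l1");q=s.x
print(q.round(4));print(f(q).reshape(2,-1,2).round(1).tolist());np.save("q.npy",q)
print("tip",S2W(q,tip[0:1]*np.array([.001])) )
out=[]
e=lambda L:np.array(L)/1000
segs=[e([(105,55,0),(105,-55,0),(-50,-55,0),(-50,55,0),(105,55,0)])]
th=np.linspace(0,2*np.pi,25)
for rr,z in((11.5,0),(11.5,56),(7,63)): segs.append(np.c_[rr*np.cos(th),rr*np.sin(th),0*th+z]/1000)
for y in(17,-17): segs.append(e([(75,y,0),(75,y,26)]))
segs.append(e([(3.5,18,0),(3.5,18,52),(-3.5,18,52),(-3.5,18,0)]))
for p,(a,b) in((P2,(80,0)),(P3,(190,0))):
    im=cv2.resize(p["pixels"][b:b+200,a:a+200],None,fx=3,fy=3,interpolation=cv2.INTER_CUBIC)[:,:,::-1].copy()
    for sg in segs: cv2.polylines(im,[np.int32((wproj(p,S2W(q,sg))-[a,b]+.5)*3*8)],False,(0,255,0),1,cv2.LINE_AA,3)
    out.append(im)
cv2.imwrite("pics/fit.png",cv2.resize(np.hstack(out),(800,400),interpolation=cv2.INTER_AREA))
E
python3 fit.py
```

```text
[0.5392 0.2465 0.1697 0.0572]
[[[-0.6, 0.2], [-1.3, -0.1], [0.5, -0.6], [1.2, -0.3], [-0.1, 1.3], [-0.6, 2.0]], [[-0.9, -0.5], [-0.0, -0.6], [0.4, -1.3], [0.7, 1.0], [0.7, 0.8], [-0.4, -1.1]]]
tip [[0.50817833 0.24113043 0.11175629]]
```

View pics/fit.png

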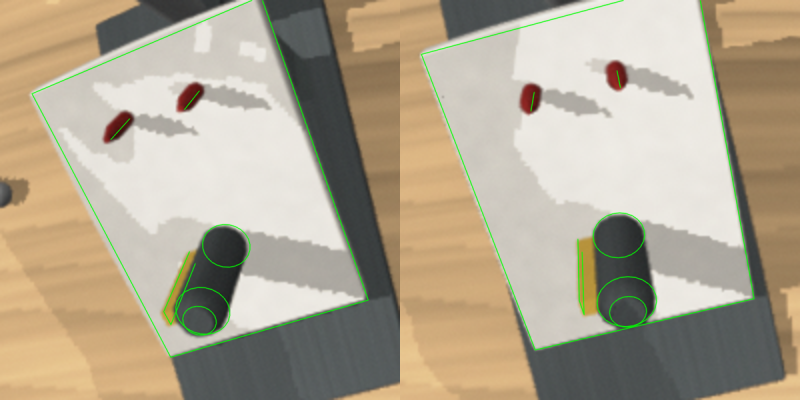

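The overlay fits within about 1 px: face, pins, shaft and key (on the shaft's left) all line up, and the post position agrees with the independent triangulation. Next I fit the hub in the same way, by silhouette.

```bash
cat > hub.py <<'E'
from h import *
from scipy.optimize import minimize
ang=np.pi/8+np.arange(8)*np.pi/4;oc=np.c_[np.cos(ang),np.sin(ang)]*.026/np.cos(np.pi/8)
B=np.vstack([np.c_[oc,0*ang],np.c_[oc,0*ang+.05]]);L=np.array([(x,y,z) for x in(.02,.094) for y in(-.008,.008) for z in(0,.012)])
def mask(p,q):
    m=np.zeros((480,640),np.uint8);Rm=R.from_euler('z',q[2]).as_matrix()
    for P in(B,L):
        h=cv2.convexHull(np.float32(wproj(p,P@Rm.T+[q[0],q[1],q[3]])));cv2.fillPoly(m,[np.int32(h*16)],1,cv2.LINE_8,4)
    return m>0
if __name__=="__main__":
    obs=[]
    for n in("w1","w2","w3"):
        p=load(n);im=p["pixels"].astype(int);sat=im.max(2)-im.min(2)
        g=mask(p,[.472,.0155,-.05,0]);roi=cv2.dilate(g.astype(np.uint8),np.ones((13,13)))>0
        # wood: r>b strongly; hub: grey or blue or bright yellow
        m=roi&(((im[:,:,0]-im[:,:,2])<22))|roi&(im[:,:,0]>190)&(im[:,:,2]<75)
        m=cv2.morphologyEx(m.astype(np.uint8),cv2.MORPH_CLOSE,np.ones((3,3)))
        c,_=cv2.findContours(m,cv2.RETR_EXTERNAL,cv2.CHAIN_APPROX_NONE);c=max(c,key=cv2.contourArea)
        m=cv2.fillPoly(np.zeros((480,640),np.uint8),[c],1)>0;obs.append((p,m))
    cost=lambda q:sum((mask(p,q)^m).sum()/m.sum() for p,m in obs)
    s=minimize(cost,[.472,.0155,-.05,0],method="Nelder-Mead",options=dict(initial_simplex=np.array([.472,.0155,-.05,0])+np.vstack([np.zeros(4),np.diag([.006,.006,.08,.006])])))
    print(s.x.round(4),s.fun,[round(float((mask(p,s.x)^m).sum()/m.sum()),3) for p,m in obs])
E
python3 hub.py; python3 -c "
from h import *
o=get_obs();print(R.from_rotvec(o['orientation']).as_matrix().round(4).tolist(),o['tcp_pos'],o['clock'])"
```

```text
[ 4.717e-01  1.650e-02 -5.230e-02 -1.000e-04] 0.4570567154205806 [0.094, 0.201, 0.162]
[[0.9983, -0.0584, -0.0009], [-0.0584, -0.9983, -0.0017], [-0.0008, 0.0017, -1.0]] [0.45099338 0.22598086 0.25064463] 3.9
```

```bash
python3 - <<'E'
from h import *
p=load("w1")
for u,v,z in((351,262,.012),(362,264,.012),(330,350,.05)): print(watz(p,u,v,z).round(3))
E
```

```text
[ 0.415 -0.066  0.012]
[ 0.412 -0.078  0.012]
[ 0.332 -0.04   0.05 ]
```

play_rows(commands=[[[-1,0.16,1,0.4,0],[-1,0.16,1,0.4,0],[-1,0.16,1,0.4,0],[-1,0.16,1,0.4,0],[-1,0.16,1,0.4,0],[-1,0.16,1,0.4,0],[-1,0.16,1,0.4,0],[-1,0.16,1,0.4,0]]])

```text
clock: 4.57
tcp_pos: [0.4707, 0.0249, 0.1712]
orientation: [3.14, -0.094, -0.001]
contact_force: [-0.1, 0.3, 0.2]
grip_width: 0.0851
gripper_force: 0.0
```

play_rows(commands=[[[-1,0.008,0.042,0.3,0],[-1,0.008,0.042,0.5,0],[-1,0.008,0.042,0.65,0],[-1,0.008,0.042,0.79,0],[-1,0.008,0.042,0.79,0],[-1,0.008,0.042,0.79,0]]])

```text
clock: 5.07
tcp_pos: [0.4714, 0.0196, 0.013]
orientation: [-3.14, 0.084, 0.005]
contact_force: [-0.4, 0.4, -0.6]
grip_width: 0.0853
gripper_force: 0.0
```

play_rows(commands=[[[1,0,0,0,0],[1,0,0,0,0],[1,0,0,0,0],[1,0,0,0,0],[1,0,0,0,0],[1,0,0,0,0],[1,0,0,0,0],[1,0,0,0,0]]], grip_force=25)

```text
clock: 5.73
tcp_pos: [0.474, 0.0185, 0.0157]
orientation: [3.14, -0.088, 0.007]
contact_force: [-1.8, -2.1, 9.3]
grip_width: 0.0521
gripper_force: 24.7
```

play_rows(commands=[[[1,0,0,-0.2,0],[1,0,0,-0.4,0],[1,0,0,-0.6,0],[1,0,0,-0.8,0],[1,0,0,-0.9,-0.144],[1,0,0,-0.9,-0.144],[1,0,0,-0.9,-0.144],[1,0,0,-0.9,-0.144]]])

```text
clock: 6.4
tcp_pos: [0.4718, 0.0184, 0.1939]
orientation: [3.13, 0.263, 0.001]
contact_force: [-0.8, 0.5, -3.5]
grip_width: 0.0516
gripper_force: 29.9
```

```bash
python3 - <<'E'
from h import *
p=wgrab("w4");o=get_obs();print(p["T"].round(4).tolist(),o["contact_force"])
q=np.load("q.npy");print("tip",S2W(q,[0,0,.063]),S2W(q,[0,0,.052]))
E
```

```text
[[0.986, 0.1668, 0.0009, 0.4718], [0.1668, -0.986, -0.0005, 0.0184], [0.0008, 0.0007, -1.0, 0.1939], [0.0, 0.0, 0.0, 1.0]] [ 0.01778988 -0.61650224 -4.05510924]
tip [[0.50817833 0.24113043 0.11175629]] [[0.51359931 0.2420594  0.10223001]]
```

View pics/w4.png

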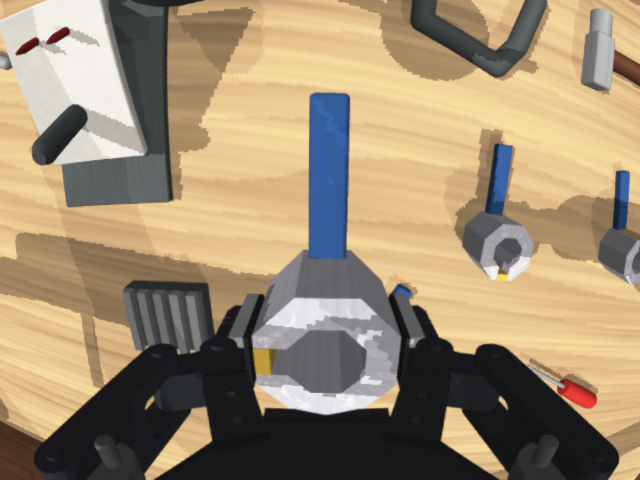

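```bash
cat > held.py <<'E'
from h import *
from scipy.optimize import least_squares
def fit(p,P,m):
    p=dict(p);p["T"]=np.eye(4)
    # hub in tool: z up = -tool z
    def X(q): return (np.array(P)/1000)@(R.from_euler('z',q[3])*R.from_euler('x',np.pi)*R.from_euler('y',q[4])).as_matrix().T+q[:3]
    f=lambda q:(wproj(p,X(q))-m).ravel()
    s=least_squares(f,[0,0,.013,0,0],x_scale=.01);return s.x,f(s.x).reshape(-1,2)
E
python3 - <<'E'
from held import *
q,e=fit(load("w4"),[(94,8,12),(94,-8,12),(26,8,12),(26,-8,12),(26,10.77,50),(26,-10.77,50)],np.array([(311,95),(349,95),(308.5,257),(346.5,257),(281,299),(371,297)]))
print(q.round(4),e.round(1).tolist())
E
```

```text
[-0.003  -0.0003  0.0104  0.0174  0.0565] [[-2.0, -3.3], [1.3, -2.5], [-1.3, 3.8], [-0.4, 4.4], [11.7, -2.7], [-9.8, 0.3]]
```

```bash
python3 - <<'E'
from held import *
p=load("w4");im=p["pixels"].astype(int)
y=(im[:,:,0]>150)&(im[:,:,2]<80)&(im[:,:,0]-im[:,:,2]>100);y[:330]=0;y[400:]=0;y[:,:240]=0;y[:,290:]=0
for r_ in range(342,382,3): c=np.where(y[r_])[0]; print(r_,c.min() if len(c) else None,c.max() if len(c) else None)
b=(im[:,:,2]-im[:,:,0]>40);b[:,:290]=0;b[:,370:]=0
for r_ in (90,93,95,97,100,150,200,250,254,258,262): c=np.where(b[r_])[0]; print(r_,(c.min(),c.max()) if len(c) else None)
# bright white top face row extents
w=(im.min(2)>165)
for r_ in (299,305,320,335,350,365,380,395): c=np.where(w[r_,240:420])[0]+240; print(r_,(c.min(),c.max()) if len(c) else None)
q,e=fit(p,[(94,8,12),(94,-8,12),(26,8,12),(26,-8,12),(5.8,26,50),(-5.8,26,50),(0,-26,50)],np.array([(311,95),(349,95),(308.5,257),(346.5,257),(253,348),(253,374),(401,361)]))
print(q.round(4),e.round(1).tolist())
E
```

```text
342 None None
345 None None
348 None None
351 253 268
354 254 268
357 254 269
360 255 269
363 255 269
366 255 269
369 256 270
372 256 269
375 None None
378 None None
381 None None
90 None
93 (np.int64(315), np.int64(320))
95 (np.int64(311), np.int64(347))
97 (np.int64(310), np.int64(348))
100 (np.int64(310), np.int64(348))
150 (np.int64(310), np.int64(347))
200 (np.int64(309), np.int64(346))
250 (np.int64(309), np.int64(345))
254 (np.int64(309), np.int64(345))
258 (np.int64(313), np.int64(343))
262 None
299 (np.int64(292), np.int64(360))
305 (np.int64(286), np.int64(367))
320 (np.int64(269), np.int64(323))
335 (np.int64(256), np.int64(381))
350 (np.int64(367), np.int64(378))
365 (np.int64(367), np.int64(390))
380 (np.int64(257), np.int64(395))
395 (np.int64(271), np.int64(380))
[-0.0034  0.0002  0.0139  0.0122  0.0481] [[-1.6, -1.5], [0.9, -0.9], [0.0, 2.2], [0.1, 2.6], [-0.5, -1.8], [2.0, -0.8], [-0.8, 0.3]]
```

play_rows(commands=[[[1,-0.02,-0.5,0.1,-0.011],[1,-0.02,-0.5,0.1,-0.011],[1,-0.02,-0.5,0.1,-0.011],[1,0.05,-1,0.1,-0.011],[1,0.05,-1,0.1,-0.011],[1,0.05,-1,0.1,-0.011],[1,0.05,-1,0.1,-0.011],[1,0.05,-1,0.1,-0.011],[1,0.05,-1,0.1,-0.011]]])

```text
clock: 7.2
tcp_pos: [0.4475, 0.2161, 0.1723]
orientation: [3.126, 0.292, -0.003]
contact_force: [-0.4, 0.4, -2.6]
grip_width: 0.0517
gripper_force: 29.9
```

```bash
cat > go.py <<'E'
import sys
from h import *
q=np.load("q.npy");u=np.array([np.cos(q[2]),np.sin(q[2]),0]);v=np.array([-u[1],u[0],0]);tip=S2W(q,[0,0,.063])[0]
def go(dx,dy,z,ref=tip):
    o=get_obs();M=R.from_rotvec(o["orientation"]).as_matrix();t=ref+dx*u+dy*v;t[2]=z
    d=M.T@(t-o["tcp_pos"]);yaw=np.arctan2(M[1,0],M[0,0])
    print("scaled",(d/.2).round(4),"yaw",yaw.round(4),"now rel tip",[round(float((o["tcp_pos"]-tip)@a),4) for a in(u,v,[0,0,1])],o["contact_force"].round(1) if hasattr(o["contact_force"],"round") else o["contact_force"],o["clock"])
if __name__=="__main__": go(*map(float,sys.argv[1:4]))
E
python3 go.py -.0615 0 .132
```

```text
scaled [ 0.0142 -0.072   0.2014] yaw 0.1863 now rel tip [-0.064, -0.0144, 0.0606] [-0.4  0.4 -2.6] 7.2
```

play_rows(commands=[[[1,0.014,-0.072,0.1,0],[1,0.014,-0.072,0.2,0],[1,0.014,-0.072,0.23,0],[1,0.014,-0.072,0.26,0],[1,0.014,-0.072,0.29,0],[1,0.014,-0.072,0.32,0],[1,0.014,-0.072,0.34,0],[1,0.014,-0.072,0.36,0],[1,0.014,-0.072,0.38,0],[1,0.014,-0.072,0.38,0]]])

```text
clock: 8.03
tcp_pos: [0.4455, 0.2303, 0.0965]
orientation: [3.125, 0.293, -0.008]
contact_force: [-7.7, -0.1, 0.6]
grip_width: 0.0515
gripper_force: 26.0
```

```bash
python3 go.py -.0615 0 .132; python3 - <<'E'
from h import *
p=wgrab("w5")
E
```

```text
scaled [ 9.500e-03 -1.000e-04 -1.776e-01] yaw 0.187 now rel tip [-0.0636, -0.0001, -0.0153] [-7.7 -0.1  0.6] 8.0333
```

View pics/w5.png

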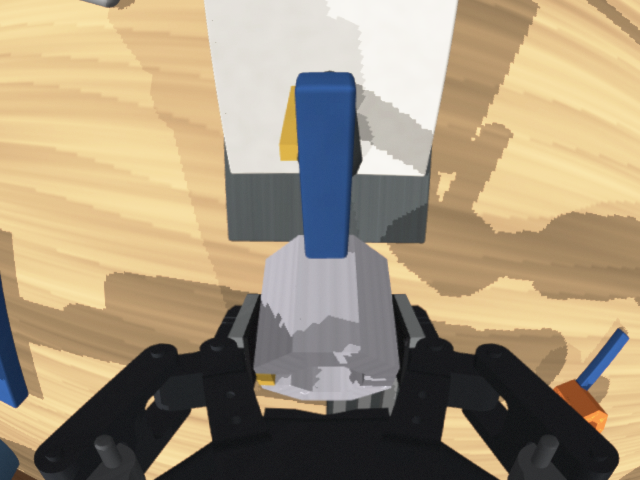

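```bash
python3 - <<'E'
from held import *
p=load("w5");im=p["pixels"].astype(int)
b=(im[:,:,2]-im[:,:,0]>40);b[:,:285]=0;b[:,370:]=0;b[300:]=0
for r_ in (68,70,72,74,76,80,84,88,92,96,100,150,200,250,254,258,262): c=np.where(b[r_])[0]; print(r_,(c.min(),c.max(),im[r_,325].tolist()) if len(c) else None)
y=(im[:,:,0]>140)&(im[:,:,0]-im[:,:,2]>90);y[:350]=0;y[400:]=0;y[:,:240]=0;y[:,290:]=0
rr,cc=np.where(y);print(rr.min(),rr.max(),cc.min(),cc.max())
E
```

```text
68 None
70 None
72 (np.int64(309), np.int64(344), [63, 83, 118])
74 (np.int64(299), np.int64(350), [43, 74, 123])
76 (np.int64(298), np.int64(351), [45, 75, 126])
80 (np.int64(297), np.int64(353), [44, 77, 129])
84 (np.int64(296), np.int64(354), [47, 83, 139])
88 (np.int64(296), np.int64(354), [53, 94, 159])
92 (np.int64(295), np.int64(354), [48, 84, 140])
96 (np.int64(296), np.int64(354), [45, 80, 133])
100 (np.int64(296), np.int64(354), [46, 80, 134])
150 (np.int64(299), np.int64(352), [47, 80, 134])
200 (np.int64(301), np.int64(349), [47, 80, 134])
250 (np.int64(305), np.int64(346), [46, 80, 135])
254 (np.int64(306), np.int64(345), [47, 82, 137])
258 (np.int64(311), np.int64(334), [109, 121, 153])
262 None
375 384 257 273
```

```bash
python3 - <<'E'
from held import *
q,e=fit(load("w5"),[(94,8,12),(94,-8,12),(94,8,0),(94,-8,0),(26,8,12),(26,-8,12)],np.array([(295.5,88),(354.5,88),(298.5,73),(351,73),(305.5,256),(346,256)]))
print(q.round(4),e.round(1).tolist())
o=get_obs();T=np.eye(4);T[:3,:3]=R.from_rotvec(o["orientation"]).as_matrix();print(o["tcp_pos"]+T[:3,:3]@q[:3])
E
```

```text
[ 1.140e-02 -2.000e-04  1.520e-02 -2.500e-03 -4.948e-01] [[-0.0, -0.0], [-0.2, -0.3], [-0.3, 0.3], [0.6, 0.1], [-0.4, -0.0], [0.4, -0.1]]
[0.45710938 0.23248325 0.08148146]
```

```bash
cat > st.py <<'E'
import sys
from h import *
q=np.load("q.npy");h=np.array([.0114,-.0002,.0152])
o=get_obs();M=R.from_rotvec(o["orientation"]).as_matrix();p=np.array(o["tcp_pos"]);Rm,t=sf(q)
print("now hub in stand mm",((p+M@h-t)@Rm*1000).round(1),"yaw",np.arctan2(M[1,0],M[0,0]).round(3),o["clock"],np.round(o["contact_force"],1))
for a in sys.argv[1:]:
    X=np.array(eval(a))/1000;print(a,"scaled",(M.T@(S2W(q,X)[0]-M@h-p)/.2).round(4))
E
python3 st.py "(-56,0,76)" "(-30,0,76)" "(0,0,76)" "(0,0,66)" "(0,0,50)" "(0,0,10)" "(0,0,0)"
```

```text
now hub in stand mm [-60.    0.1  62.7] yaw 0.187 8.0833 [-5.8 -0.6 -0.4]
(-56,0,76) scaled [-0.0161  0.0004 -0.0676]
(-30,0,76) scaled [ 0.0962  0.0025 -0.1332]
(0,0,76) scaled [ 0.2257  0.0048 -0.2088]
(0,0,66) scaled [ 0.2509  0.0052 -0.1656]
(0,0,50) scaled [ 0.2912  0.0057 -0.0965]
(0,0,10) scaled [0.392  0.0071 0.0763]
(0,0,0) scaled [0.4172 0.0074 0.1194]
```

play_rows(commands=[[[1,-0.016,0,-0.068,0.008],[1,-0.016,0,-0.068,0.008],[1,0.096,0.002,-0.133,0.008],[1,0.226,0.005,-0.209,0.008],[1,0.226,0.005,-0.209,0.008],[1,0.226,0.005,-0.209,0.008],[1,0.226,0.005,-0.209,0.008]]])

```text
clock: 8.67
tcp_pos: [0.4926, 0.2383, 0.1386]
orientation: [3.129, 0.273, -0.001]
contact_force: [-0.6, -0.4, -3.3]
grip_width: 0.0515
gripper_force: 27.9
```

```bash
python3 st.py "(0,0,66)" "(0,0,50)" "(0,0,30)" "(0,0,10)" "(0,0,0)"; python3 - <<'E'
from h import *
p=wgrab("w6")
E
```

```text
now hub in stand mm [ 2.   0.1 75.3] yaw 0.174 8.6667 [-0.6 -0.4 -3.3]
(0,0,66) scaled [0.0146 0.0005 0.0452]
(0,0,50) scaled [0.0546 0.0006 0.1144]
(0,0,30) scaled [0.1047 0.0008 0.201 ]
(0,0,10) scaled [0.1548 0.0009 0.2875]
(0,0,0) scaled [0.1798 0.001  0.3308]
```

View pics/w6.png

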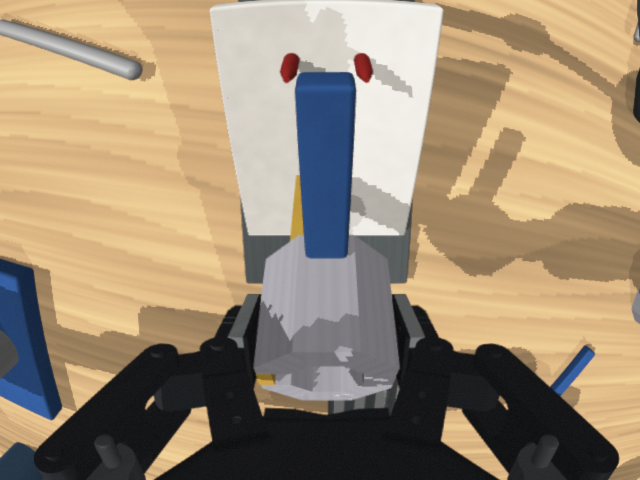

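The tilted hub sits over the shaft, and its lever (centre column 325) points midway between the pins (columns 289 and 363). I start the slide down.

play_rows(commands=[[[1,0.015,0,0.045,0],[1,0.028,0,0.068,0],[1,0.041,0,0.091,0],[1,0.055,0,0.114,0],[1,0.055,0,0.114,0]]])

```text
clock: 9.13
tcp_pos: [0.5032, 0.2411, 0.1148]
orientation: [3.129, 0.275, -0.003]
contact_force: [-0.8, -0.7, -4.0]
grip_width: 0.0514
gripper_force: 27.7
```

```bash
python3 st.py "(0,0,50)" "(0,0,30)" "(0,0,10)" "(0,0,0)"
```

```text
now hub in stand mm [-0.5  1.1 49.2] yaw 0.176 9.1333 [-0.8 -0.7 -4. ]
(0,0,50) scaled [-0.      0.0053 -0.0048]
(0,0,30) scaled [0.0501 0.0055 0.0817]
(0,0,10) scaled [0.1003 0.0058 0.1682]
(0,0,0) scaled [0.1254 0.0059 0.2114]
```

play_rows(commands=[[[1,0.013,0.005,0.017,0],[1,0.025,0.005,0.038,0],[1,0.038,0.005,0.06,0],[1,0.05,0.005,0.082,0],[1,0.05,0.005,0.082,0]]])

```text
clock: 9.55
tcp_pos: [0.5128, 0.242, 0.0985]
orientation: [3.129, 0.276, -0.004]
contact_force: [-3.5, 0.0, -8.6]
grip_width: 0.0516
gripper_force: 27.7
```

play_rows(commands=[[[1,0.013,0,0.022,0],[1,0.026,0,0.044,0],[1,0.038,0,0.066,0],[1,0.05,0,0.086,0],[1,0.05,0,0.086,0]]])

```text
clock: 9.97
tcp_pos: [0.5225, 0.2437, 0.0815]
orientation: [3.129, 0.276, -0.004]
contact_force: [-4.2, -0.8, -8.7]
grip_width: 0.0514
gripper_force: 28.0
```

```bash
python3 st.py "(0,0,10)" "(0,0,0)" "(0,0,-2)"
```

```text
now hub in stand mm [-0.3  0.4 10.7] yaw 0.176 9.9667 [-4.2 -0.8 -8.7]
(0,0,10) scaled [0.0031 0.0019 0.0022]
(0,0,0) scaled [0.0282 0.002  0.0455]
(0,0,-2) scaled [0.0332 0.002  0.0541]
```

play_rows(commands=[[[1,0.013,0,0.022,0],[1,0.026,0.001,0.042,0],[1,0.028,0.001,0.046,0],[1,0.028,0.001,0.046,0]]])

```text
clock: 10.3
tcp_pos: [0.5275, 0.2444, 0.073]
orientation: [3.128, 0.276, -0.005]
contact_force: [-6.2, -1.6, -5.2]
grip_width: 0.0515
gripper_force: 28.5
```

play_rows(commands=[[[-1,0,0,0,0],[-1,0,0,0,0],[-1,0,0,0,0],[-1,0,0,0,0],[-1,0,0,0,0],[-1,0,0,0,0]]])

```text
clock: 10.8
tcp_pos: [0.5295, 0.245, 0.0739]
orientation: [-3.129, -0.275, -0.002]
contact_force: [-0.8, -0.5, -0.0]
grip_width: 0.0858
gripper_force: 0.0
```

```bash
python3 st.py "(0,0,0)"; python3 - <<'E'
from h import *
p=wgrab("w7")
E
```

```text
now hub in stand mm [2.2 0.5 0.5] yaw 0.175 10.8 [-0.8 -0.5 -0. ]
(0,0,0) scaled [-0.0082  0.0025  0.0075]
```

View pics/w7.png

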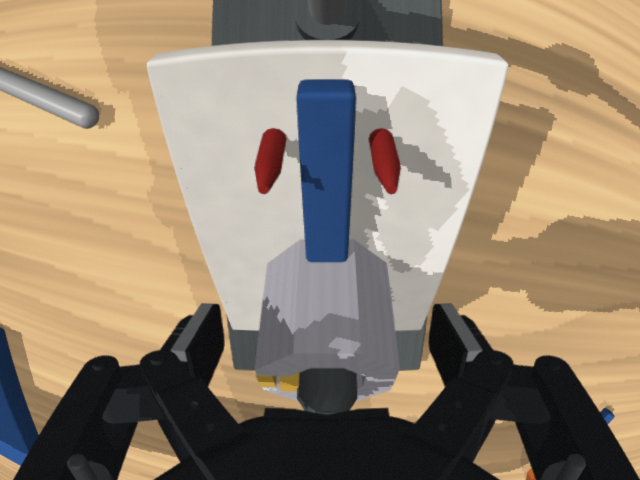

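```bash
python3 - <<'E'
from held import *
p=load("w7");im=p["pixels"].astype(int)
b=(im[:,:,2]-im[:,:,0]>40);b[:,:285]=0;b[:,365:]=0;b[300:]=0
for r_ in list(range(76,102,3))+[150,200,250,256,258,260,262,264]: c=np.where(b[r_])[0]; print(r_,(c.min(),c.max(),im[r_,325].tolist()) if len(c) else None)
q=np.load("q.npy")
for z in(0,.005):
    P=np.array([(94,8,12),(94,-8,12),(94,8,0),(94,-8,0),(26,8,12),(26,-8,12)])/1000
    print(z,wproj(p,S2W(q,P+[0,0,z])).round(1).tolist())
print("pins top/foot",wproj(p,S2W(q,np.array([(75,17,26),(75,-17,26),(105,55,0),(105,-55,0)])/1000)).round(1).tolist())
E
```

```text
76 None
79 None
82 (np.int64(301), np.int64(351), [35, 63, 106])
85 (np.int64(299), np.int64(352), [37, 64, 109])
88 (np.int64(298), np.int64(353), [39, 68, 113])
91 (np.int64(298), np.int64(353), [41, 73, 122])
94 (np.int64(297), np.int64(354), [45, 82, 139])
97 (np.int64(297), np.int64(354), [42, 77, 129])
100 (np.int64(297), np.int64(354), [39, 71, 116])
150 (np.int64(300), np.int64(352), [38, 70, 117])
200 (np.int64(303), np.int64(349), [39, 70, 117])
250 (np.int64(306), np.int64(346), [40, 70, 117])
256 (np.int64(306), np.int64(346), [37, 69, 119])
258 (np.int64(307), np.int64(345), [42, 72, 120])
260 (np.int64(308), np.int64(345), [42, 73, 122])
262 None
264 None
0 [[299.5, 99.0], [358.5, 99.4], [302.0, 82.2], [355.7, 82.6], [307.0, 260.5], [347.8, 260.7]]
0.005 [[298.3, 107.1], [359.9, 107.5], [301.0, 88.8], [356.8, 89.2], [306.5, 270.5], [348.2, 270.7]]
pins top/foot [[266.4, 185.0], [390.6, 185.7], [149.0, 61.0], [508.2, 63.5]]
```

The lever lies between the pins, and its edges sit where the fully-home prediction puts them. I lift clear and measure the magnifier grip.

play_rows(commands=[[[-1,0,0,-0.2,0],[-1,0,0,-0.4,0],[-1,0,0,-0.6,0],[-1,0,0,-0.8,0],[-1,0,0,-1,0],[-1,0,0,-1,0],[-1,0,0,-1,0],[-1,0,0,-1,0]]])

```text
clock: 11.52
tcp_pos: [0.5288, 0.2445, 0.2731]
orientation: [3.129, 0.275, -0.0]
contact_force: [-0.3, -1.4, -0.8]
grip_width: 0.0853
gripper_force: 0.0
```

```bash
cat > mag.py <<'E'
from h import *
from scipy.optimize import least_squares
T=viewer.grab_frame("top");S=viewer.grab_frame("scene");q=np.load("q.npy")
post=S2W(q,[0,0,0])[0]+.13*np.array([np.cos(q[2]),np.sin(q[2]),0])
uv=[]
for p in(T,S):
    im=p["pixels"].astype(int);m=((im[:,:,0]>150)&(im[:,:,0]-im[:,:,2]>110)&(im[:,:,1]<150)).astype(np.uint8)
    n,l,st,c=cv2.connectedComponentsWithStats(m);g=proj(p,[post+[-.035,-.2195,.22-post[2]]])[0]
    for k in range(1,n):
        if st[k,4]>8: print(st[k].tolist(),c[k].round(1))
    uv.append(c)
print("post",post)
o=get_obs();print(o["tcp_pos"],np.round(o["joints"],2),o["clock"])
def ex(a): return post*[1,1,0]+.2235*np.array([np.cos(q[2]+np.pi+a),np.sin(q[2]+np.pi+a),0])+[0,0,.22]
for a in(0,1.1,1.2,1.25): print(a,ex(a).round(4),proj(T,ex(a)).round(1),proj(S,ex(a)).round(1))
E
python3 mag.py
```

```text
[351, 73, 4, 5, 16] [352.5  75. ]
[367, 74, 6, 6, 32] [369.5  76.5]
[262, 117, 11, 14, 119] [267.1 123.6]
[200, 119, 11, 5, 44] [204.9 120.9]
[230, 118, 12, 4, 41] [235.9 119.6]
[231, 123, 11, 9, 44] [236.8 126.3]
[262, 178, 7, 7, 35] [264.7 180.7]
[301, 309, 24, 23, 277] [313.4 320.2]
[429, 323, 35, 18, 294] [446.  331.6]
[299, 204, 19, 16, 185] [307.9 212.2]
[163, 236, 32, 7, 168] [178.4 239. ]
[393, 246, 5, 5, 18] [394.6 248.3]
[322, 410, 8, 8, 53] [325.7 413.5]
post [0.66735799 0.26840838 0.05719669]
[0.52822234 0.24420769 0.27178779] [-0.09  0.35 -0.57  1.7   0.2   1.15 -2.11] 11.6167
0 [0.4471 0.2307 0.22  ] [[180.8 270.9]] [[434.5 175.1]]
1.1 [0.6011 0.055  0.22  ] [[262.6 196.8]] [[390.5 243. ]]
1.2 [0.6227 0.0494 0.22  ] [[265.  186.8]] [[392.  251.3]]
1.25 [0.6337 0.0475 0.22  ] [[265.9 181.8]] [[393.2 255.6]]
```

play_rows(commands=[[[-1,0.33,1,-0.07,-0.8],[-1,0.33,1,-0.07,-0.8],[-1,0.33,1,-0.07,-0.8],[-1,0.33,1,-0.07,-0.8],[-1,0.33,1,-0.07,-0.8],[-1,0.33,1,-0.07,-0.8],[-1,0.33,1,-0.07,-0.8],[-1,0.33,1,-0.07,-0.8],[-1,0.33,1,-0.07,-0.8],[-1,0.33,1,-0.07,-0.8],[-1,0.33,1,-0.07,-0.8],[-1,0.33,1,-0.07,-0.8]]])

```text
clock: 12.62
tcp_pos: [0.6284, 0.0592, 0.2859]
orientation: [-2.37, -2.059, 0.003]
contact_force: [0.4, 0.5, -0.5]
grip_width: 0.0855
gripper_force: 0.0
```

```bash
python3 - <<'E'
from h import *
p=wgrab("w8");im=p["pixels"].astype(int);print(p["T"].round(3).tolist())
m=((im[:,:,0]>120)&(im[:,:,0]-im[:,:,2]>90)&(im[:,:,1]<im[:,:,0]*.62)).astype(np.uint8)
n,l,st,c=cv2.connectedComponentsWithStats(m)
for k in range(1,n):
    if st[k,4]>60: print(st[k].tolist(),c[k].round(1),watz(p,*c[k],.242).round(4))
q=np.load("q.npy");post=S2W(q,[0,0,0])[0]+.13*np.array([np.cos(q[2]),np.sin(q[2]),0])
for a in(1.15,1.2,1.25):
    X=post*[1,1,0]+.2235*np.array([np.cos(q[2]+np.pi+a),np.sin(q[2]+np.pi+a),0]);print(a,wproj(p,[X+[0,0,.242],X+[0,0,.2]]).round())
E
```

```text
[[0.14, 0.99, -0.003, 0.628], [0.99, -0.14, 0.0, 0.059], [-0.0, -0.003, -1.0, 0.286], [0.0, 0.0, 0.0, 1.0]]
[321, 252, 24, 48, 750] [332.7 274. ] [0.6328 0.0575 0.242 ]
[93, 281, 46, 45, 713] [118.1 301.5] [0.4956 0.0552 0.242 ]
[167, 443, 12, 27, 194] [171.  457.3] [ 0.479  -0.0907  0.242 ]
1.15 [[296. 288.]
 [301. 261.]]
1.2 [[317. 290.]
 [318. 263.]]
1.25 [[337. 290.]
 [335. 263.]]
```

View pics/w8.png

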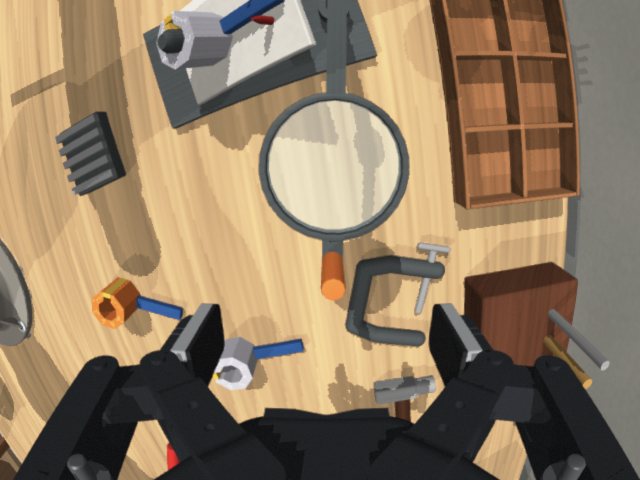

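play_rows(commands=[[[-1,-0.06,0.023,0,0],[-1,-0.06,0.023,0.2,0],[-1,-0.06,0.023,0.38,0],[-1,-0.06,0.023,0.38,0],[-1,-0.06,0.023,0.38,0],[1,-0.06,0.023,0.38,0],[1,-0.06,0.023,0.38,0],[1,-0.06,0.023,0.38,0],[1,-0.06,0.023,0.38,0],[1,-0.06,0.023,0.38,0],[1,-0.06,0.023,0.38,0],[1,-0.06,0.023,0.38,0]]], grip_force=20)

```text
clock: 13.67
tcp_pos: [0.6321, 0.047, 0.2122]
orientation: [2.369, 2.062, 0.001]
contact_force: [-1.5, 0.4, 3.7]
grip_width: 0.0131
gripper_force: 21.6
```

play_rows(commands=[[[1,0,0,0,0],[1,0,0,0,0],[1,0,0,0,0]]])

```text
clock: 13.92
tcp_pos: [0.6322, 0.047, 0.2122]
orientation: [2.369, 2.062, 0.001]
contact_force: [-1.4, -0.5, 5.3]
grip_width: 0.0131
gripper_force: 21.8
```

```bash
cat > arc.py <<'E'
from h import *
import sys
q=np.load("q.npy");post=S2W(q,[0,0,0])[0]+.13*np.array([np.cos(q[2]),np.sin(q[2]),0])
o=get_obs();M=R.from_rotvec(o["orientation"]).as_matrix();p=np.array(o["tcp_pos"]);v=(p-post)[:2]
a=(np.arctan2(v[1],v[0])-q[2]-np.pi+np.pi)%(2*np.pi)-np.pi;rad=np.hypot(*v);print("a",a.round(3),"r",rad.round(4),"width",o["grip_width"],o["contact_force"],np.round(o["joints"][6],2))
for t in np.linspace(a,float(sys.argv[1]),int(sys.argv[2])+1)[1:]:
    X=post[:2]+.2235*np.array([np.cos(q[2]+np.pi+t),np.sin(q[2]+np.pi+t)])
    print(round(t,3),(M.T@np.r_[X-p[:2],0]/.2).round(3)[:2],"turn",round(-(t-a)/1.5708,3))
E
python3 arc.py 0 12
```

```text
a 1.243 r 0.2242 width 0.01314026000353761 [-1.3547612  -0.511682    5.31259086] -0.61
1.14 [ 0.012 -0.115] turn 0.066
1.036 [ 0.032 -0.229] turn 0.132
0.933 [ 0.064 -0.341] turn 0.198
0.829 [ 0.107 -0.448] turn 0.264
0.725 [ 0.161 -0.55 ] turn 0.33
0.622 [ 0.225 -0.647] turn 0.396
0.518 [ 0.299 -0.736] turn 0.462
0.414 [ 0.382 -0.817] turn 0.528
0.311 [ 0.472 -0.889] turn 0.594
0.207 [ 0.57  -0.951] turn 0.66
0.104 [ 0.673 -1.003] turn 0.726
0.0 [ 0.782 -1.043] turn 0.792
```

play_rows(commands=[[[1,0.003,-0.058,0,0.033],[1,0.012,-0.115,0,0.066],[1,0.032,-0.229,0,0.132],[1,0.064,-0.341,0,0.198],[1,0.107,-0.448,0,0.264],[1,0.161,-0.55,0,0.33],[1,0.225,-0.647,0,0.396],[1,0.299,-0.736,0,0.462],[1,0.382,-0.817,0,0.528],[1,0.382,-0.817,0,0.528],[1,0.382,-0.817,0,0.528]]])

```text
clock: 14.83
tcp_pos: [0.4781, 0.1454, 0.212]
orientation: [2.997, 0.935, -0.005]
contact_force: [-8.1, -5.4, 13.3]
grip_width: 0.0132
gripper_force: 22.6
```

```bash
python3 arc.py 0 5
```

```text
a 0.407 r 0.2257 width 0.013188206689810968 [-8.10188027 -5.39156291 13.3292373 ] -1.57
0.325 [ 0.017 -0.09 ] turn 0.052
0.244 [ 0.031 -0.18 ] turn 0.104
0.163 [ 0.052 -0.269] turn 0.155
0.081 [ 0.08  -0.355] turn 0.207
0.0 [ 0.115 -0.439] turn 0.259
```

play_rows(commands=[[[1,0.017,-0.09,0,0.052],[1,0.031,-0.18,0,0.104],[1,0.052,-0.269,0,0.155],[1,0.08,-0.355,0,0.207],[1,0.115,-0.439,0,0.259],[1,0.115,-0.439,0,0.259],[1,0.115,-0.439,0,0.259]]])

```text
clock: 15.42
tcp_pos: [0.4448, 0.2325, 0.2117]
orientation: [3.125, 0.314, -0.011]
contact_force: [-18.5, -2.2, 17.6]
grip_width: 0.013
gripper_force: 23.1
```

play_rows(commands=[[[-1,0,0,0,0],[-1,0,0,0,0],[-1,0,0,0,0],[-1,0,0,0,0],[-1,0,0,0,0],[-1,0,0,0,0],[-1,0,0,-0.2,0],[-1,0,0,-0.4,0],[-1,0,0,-0.5,0],[-1,0,0,-0.5,0]]])

```text
clock: 16.25
tcp_pos: [0.4519, 0.2322, 0.3166]
orientation: [-3.123, -0.307, -0.013]
contact_force: [0.2, 0.7, -0.4]
grip_width: 0.0855
gripper_force: 0.0
```

```bash
python3 - <<'E'
from h import *
q=np.load("q.npy");post=S2W(q,[0,0,0])[0]+.13*np.array([np.cos(q[2]),np.sin(q[2]),0])
p=wgrab("w9")
im=p["pixels"].copy()
th=np.linspace(0,6.3,60)
for a,col in((0,(0,255,0)),):
    c=post*[1,1,0]+.1615*np.array([np.cos(q[2]+np.pi+a),np.sin(q[2]+np.pi+a),0])+[0,0,.19]
    cv2.polylines(im,[np.int32(wproj(p,c+.048*np.c_[np.cos(th),np.sin(th),0*th]))],True,col,1)
print("lens ctr at a=0",c,"tip",S2W(q,[0,0,.063]),get_obs()["tcp_pos"]);save("w9o",im)
E
```

```text
lens ctr at a=0 [0.50817833 0.24113043 0.19      ] tip [[0.50817833 0.24113043 0.11175629]] [0.45099228 0.23133195 0.31397336]
```

View pics/w9o.png

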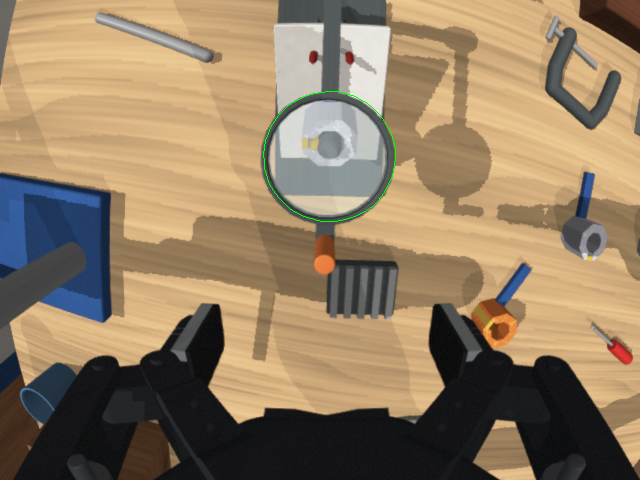

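The lens ring matches the predicted centred circle to about 1 px, with the shaft tip and the seated hub visible under it. The gripper is clear of everything, so I hand in.

```bash
python3 -c "
from h import *
print(r.hand_in())"
```

```text
the job is handed in; nothing more can be done
None
```

hub_left (keyway left of the lever) is home on the test shaft and let go, the magnifier lens is centred over the shaft tip to within about 2 mm by the wrist camera, and the job is handed in; hand-in returned no verdict.

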